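# Sort the locking clamps: shut to the blue tray, open to the white tray

## Task

Sort the four steel locking clamps on the bench: lay the two that are ratcheted shut in the blue tray and the two whose jaws stand open in the white tray, leaving every clamp shut or open as you found it. Each must lie flat on the tray's floor beside its neighbour, not on top of it, within the walls, with its jaws pointing away from the robot and its finger rings at the edge nearest the robot. Do not push the other things on the bench about.

Things in the scene. Friction and masses are not known exactly. Their poses are not given: they have to be found in the camera images.
- clamp_1_lock (a point): Steel locking clamp (hemostat) lying flat, jaws along +x. Point: centre of its box lock at the hinge, 5.5 mm above its underside. The lock, a flat-sided block 24 (x) x 16 (y) x 11 mm tall, is the highest part; grip it across the 16 mm: pads up to 24 mm wide touch neither jaws nor shanks, open or shut. Fixed jaw's tip 45 mm ahead, ring ends 85 mm behind (-x), z up. 67 g. The states vary from place to place.
- clamp_1_tip (a point): Tip of the fixed jaw of that clamp, 44 mm from the hinge along x, 3 mm above the underside. Clamp sizes: 131 mm long, 53 mm wide over the rings when shut, up to 82 mm when open, bars 6 mm thick.
- clamp_1_jaw (a joint): Hinge of that clamp: 0 = ratcheted shut (stiff); about 0.28 to 0.38 rad = open (stays as left; squeezing jaws, shanks or rings closes it easily). x of the clamp lies along its fixed half; the moving half opens clockwise seen from above (jaw to -y, ring to +y), so an open clamp's middle line lies half this angle clockwise of x.
- clamp_2_lock (a point): The same point of another, identical-looking clamp; same sizes and axes as clamp_1_lock.
- clamp_2_tip (a point): Tip of the fixed jaw of that clamp, 44 mm from the hinge along x, 3 mm above the underside. 
- clamp_2_jaw (a joint): Hinge of that clamp: 0 = ratcheted shut (stiff); about 0.28 to 0.38 rad = open (stays as left; squeezing jaws, shanks or rings closes it easily). 
- clamp_3_lock (a point): The same point of another, identical-looking clamp; same sizes and axes as clamp_1_lock.
- clamp_3_tip (a point): Tip of the fixed jaw of that clamp, 44 mm from the hinge along x, 3 mm above the underside. 
- clamp_3_jaw (a joint): Hinge of that clamp: 0 = ratcheted shut (stiff); about 0.28 to 0.38 rad = open (stays as left; squeezing jaws, shanks or rings closes it easily). 
- clamp_4_lock (a point): The same point of another, identical-looking clamp; same sizes and axes as clamp_1_lock.
- clamp_4_tip (a point): Tip of the fixed jaw of that clamp, 44 mm from the hinge along x, 3 mm above the underside. 
- clamp_4_jaw (a joint): Hinge of that clamp: 0 = ratcheted shut (stiff); about 0.28 to 0.38 rad = open (stays as left; squeezing jaws, shanks or rings closes it easily). 
- blue_tray: Blue instrument tray fixed to the bench, open on top, 166 (x) x 196 (y) mm outside, 18 mm tall, walls and floor 3 mm: room for two clamps side by side. Origin: centre of its underside; x points roughly away from the robot, z up. The two trays may have swapped places. For the shut clamps.
- white_tray: White instrument tray fixed to the bench, open on top, 166 (x) x 196 (y) mm outside, 18 mm tall, walls and floor 3 mm: room for two clamps side by side. Origin: centre of its underside; x points roughly away from the robot, z up. The two trays may have swapped places. For the open clamps.
- bottle_small: Bystander: small white bottle with blue cap, 44 mm across, 92 mm tall, standing on the bench in front of the trays. Origin at the centre of its underside. Loose; leave it where it is.
- weight_200g: Bystander: brass-coloured balance weight, 29 mm across, 50 mm tall, standing among the clamps. Origin at the centre of its underside. Loose; leave it where it is.
- weight_100g: Bystander: grey balance weight, 23 mm across, 44 mm tall, standing between clamps and trays. Origin at the centre of its underside. Loose; leave it where it is.
- marker_red: Bystander: red marker pen lying at the front edge, 135 mm long (its y), 16 mm thick. Origin at the centre of its underside. Loose; leave it where it is.
- forceps: Bystander: plain blunt forceps (no hinge, no rings; not one of the clamps) lying behind the trays, 120 mm long (its y), 9 mm thick. Origin at the centre of its underside. Loose; leave it where it is.
- tape_roll: Bystander: yellow roll of tape lying flat, 73 mm across, 19 mm tall. Origin at the centre of its underside. Loose; leave it where it is.
- petri_2: Bystander: petri dish with reddish filling, 92 mm across, 16 mm tall, at the right near the trays. Origin at the centre of its underside. Loose; leave it where it is.
- beaker_100: Bystander: small glass beaker, 55 mm across, 68 mm tall, behind the clamps. Origin at the centre of its underside. Loose; leave it where it is.
There are look-alikes about, which are no part of the job. What is shaped like the part that bears clamp_1_lock but pink is not meant.

How it is judged:
At the end, for the whole second after the job is handed in: Shut clamps (hinge < 0.08 rad) in the blue tray, open ones (> 0.17) in the white; lock and tip inside the walls, lock centre 3 to 13.5 mm above the tray's underside, tilt < 0.1 rad, x within 0.65 rad of the tray's x, tip at least 20 mm past its centre towards +x; hinges at rest (x of clamp_1_lock in the frame of blue_tray between -0.06 and 0.065 m and y of clamp_1_lock in the frame of blue_tray between -0.09 and 0.09 m and z of clamp_1_lock in the frame of blue_tray between 0.003 and 0.0135 m and x of clamp_1_tip in the frame of blue_tray between 0.02 and 0.083 m and y of clamp_1_tip in the frame of blue_tray between -0.097 and 0.097 m and angle between each of clamp_1_lock, clamp_2_lock, clamp_3_lock, clamp_4_lock's own z axis and vertical below 0.1 rad and angle between the x axis of each of clamp_1_lock, clamp_4_lock and the x axis of blue_tray, either way round below 0.65 rad and value of joint each of clamp_1_jaw, clamp_4_jaw below 0.08 rad and velocity of joint clamp_1_jaw between -0.05 and 0.05 rad/s and x of clamp_2_lock in the frame of white_tray between -0.06 and 0.065 m and y of clamp_2_lock in the frame of white_tray between -0.09 and 0.09 m and z of clamp_2_lock in the frame of white_tray between 0.003 and 0.0135 m and x of clamp_2_tip in the frame of white_tray between 0.02 and 0.083 m and y of clamp_2_tip in the frame of white_tray between -0.097 and 0.097 m and angle between the x axis of each of clamp_2_lock, clamp_3_lock and the x axis of white_tray, either way round below 0.65 rad and value of joint each of clamp_2_jaw, clamp_3_jaw above 0.17 rad and velocity of joint clamp_2_jaw between -0.05 and 0.05 rad/s and x of clamp_3_lock in the frame of white_tray between -0.06 and 0.065 m and y of clamp_3_lock in the frame of white_tray between -0.09 and 0.09 m and z of clamp_3_lock in the frame of white_tray between 0.003 and 0.0135 m and x of clamp_3_tip in the frame of white_tray between 0.02 and 0.083 m and y of clamp_3_tip in the frame of white_tray between -0.097 and 0.097 m and velocity of joint clamp_3_jaw between -0.05 and 0.05 rad/s and x of clamp_4_lock in the frame of blue_tray between -0.06 and 0.065 m and y of clamp_4_lock in the frame of blue_tray between -0.09 and 0.09 m and z of clamp_4_lock in the frame of blue_tray between 0.003 and 0.0135 m and x of clamp_4_tip in the frame of blue_tray between 0.02 and 0.083 m and y of clamp_4_tip in the frame of blue_tray between -0.097 and 0.097 m and velocity of joint clamp_4_jaw between -0.05 and 0.05 rad/s); the robot touches nothing.
It fails at once if a bystander is pushed more than 30 mm from its place (distance of any of bottle_small, weight_200g, weight_100g, marker_red, forceps, tape_roll, petri_2, beaker_100 from where it was at the start of the episode above 0.03 m).
It also fails if it takes over 72 s, if anything falls off the work surface, if the arm or the gripper's body presses on something with over 40 N, if the wrist force passes 120 N, or if a joint passes its speed limit or range.

## Robot

A 7-joint arm with a two-finger parallel gripper is mounted at the origin on a cart in front of the work surface, level with it; the furniture and walls round the work are solid. World frame = base frame: x ahead of the robot, y to its left, z up, the work surface at z = 0. Lengths are in m, angles in rad, forces in N, time in s.
With the tool pointing down it reaches from about 0.425 to 0.95 m from the base axis. Payload 4.7 kg.
Tool frame: the origin (TCP) lies between the finger pads; the fingertips stand 22 mm ahead of it and the grasp point (between the pads) lies 3 mm ahead of it; z points along the fingers, y is the direction in which the jaws open and shut (so a half turn about z gives the same grasp; the last joint's range is limited). The gripper opens to 85 mm and grips with 20 to 120 N. Pads are 22 mm wide; open, the fingers measure 114 mm over their backs; the gripper's body (76 mm by 85 mm) begins 54 mm behind the grasp point. The pads swing forward as they close: fully open they stand 13 mm farther back than shut.
Start: joints at [1.219, 0.469, -0.049, 1.532, 0.024, 1.141, -0.082], TCP at [0.214, -0.64, 0.253] pointing down, gripper open.
Joint ranges: [-2.59, 2.59], [-0.33, 1.99], [-1.39, 1.29], [0.1, 2.45], [-1.04, 4.18], [0.21, 1.99], [-2.66, 2.66]. Speed limits (rad/s): [2.57, 2.57, 3.14, 3.14, 3.14, 3.14, 3.14].

## Interface

Orientations are given as a rotation vector (axis times angle).
In Python, from plant import bot, snapshot, camera_model gives the robot as it stands.
- The arm moves only by the tool jog_arm, never from a script. Its arguments are lists of equal length, an entry for each row: "travel": the shift along the tool's x, y, z in mm, a list of three; "dr": the turn, a rotation vector about the tool's x, y, z in degrees, a list of three; "jaw": the opening in per cent of the stroke, from 0 (shut) to 100 (fully open). In form: {"travel": [[tx, ty, tz], ...], "dr": [[rx, ry, rz], ...], "jaw": [jaw, ...]}. A call has exactly 10 rows; each row is the pose to reach, as a shift and turn from the pose measured when the call began, along the tool's axes at that moment; what a row does not reach only later rows make up. A row lasts 1/10 s, in which the tool goes at most 50 mm and 8.59 degrees, less where a joint would pass 70% of its speed; a pose out of reach is approached as far as the arm can. A call with a gripper value outside its range is refused whole. The fingers move at their own pace and stop on an object; "grip_force" is the grip in N (left out, the last holds). Time passes only in rows, so rows that repeat a pose let the fingers close, or fill a call up. It gives the time, the measured TCP pose, the force and the opening at its end, in the units of the state.
- bot.get_obs(): the state, without advancing time (a new reading comes with each control period).
- snapshot(name): name is "scene" or "top" or "wrist"; returns the picture (384x512x3 uint8, blue, green, red); there is no depth.
- camera_model(name): a dict with "K" (3x3 intrinsics, pixels), "k1" (the pictures are not rectified: a ray, as slopes to the right and down, at radius r is drawn at 1 + k1 r^2 times it, then the intrinsics apply), "rvec" (rotation vector, rad) and "tvec" (3), from world to camera coordinates, as OpenCV has them; the wrist camera has in their place "T_tool_cam" (4x4, takes a point from camera to tool coordinates, whose origin is the TCP and whose axes are the flange's). Camera axes: x right, y down, z forward; pixel columns grow to the right and rows downward; lengths in m; the calibration is good to about 2 mm. A picture is of the moment at which its call begins: read the wrist's pose just before it. camera_model takes no time and is no camera call.
- bot.finish_job(): hands the job in, once; it reports no verdict.
The state is a dict: "t": time; "joints": joint angles; "qd": joint speeds; "joint_torque": joint torques, N m; "tcp_pos": TCP position; "tcp_rot": TCP orientation; "ft_force": force on the tool from outside, world axes, zero at the start; "moment": the same for the moment, N m; "finger_gap": finger opening in m.
Only numpy, scipy, OpenCV 4.12 (cv2) and the standard library are available. Lean on these libraries where they do the work, as an engineer would, in place of code of your own. Each camera call takes 0.05 s, during which the arm holds its last target.

## Working session

There is one attempt and no reset: what is moved stays moved. The work goes in short steps, Python scripts to look and compute and a tool call to move; the robot and the scene stay as the last step left them, time stands still between calls to the robot, and variables do not carry over. Pictures are saved under pics/ and viewed, and the job is handed in when it is done.

Besides the shell and the picture viewer there is one more tool, called after "Emit:" by a JSON object that holds its "method" and its "body". jog_arm: Moves the arm, as the interface text tells. Its arguments: {"type":"object","properties":{"travel":{"type":"array","items":{"type":"array","items":{"type":"number"}}},"dr":{"type":"array","items":{"type":"array","items":{"type":"number"}}},"jaw":{"type":"array","items":{"type":"number"}},"grip_force":{"type":"number"}},"required":["travel","dr","jaw"]}

```bash
ls; mkdir -p pics; python3 - <<'E'
from plant import bot,snapshot,camera_model
import cv2,numpy as np
np.set_printoptions(precision=4,suppress=True)
o=bot.get_obs();print(o)
for n in ["scene","top","wrist"]:
    print(n,camera_model(n))
for n in ["scene","top"]:
    im=snapshot(n);cv2.imwrite(f"pics/{n}0.png",im);cv2.imwrite(f"pics/{n}0b.png",cv2.resize(im,(800,600),interpolation=cv2.INTER_CUBIC))
E
```

```text
pics
{'t': 0.0, 'joints': array([ 1.2191,  0.4694, -0.0486,  1.5337,  0.0241,  1.141 , -0.0823]), 'qd': array([-0.0015, -0.0026,  0.0002, -0.0011, -0.0016,  0.0017,  0.0012]), 'joint_torque': array([ -0.0001, -51.03  ,  -0.0467, -23.7707,   0.0106,   0.0076,
        -0.    ]), 'tcp_pos': array([ 0.214 , -0.6396,  0.2523]), 'tcp_rot': array([-3.0989, -0.5046,  0.0006]), 'ft_force': array([-0.1842, -0.4369, -1.1135]), 'moment': array([-0.0211,  0.0226,  0.0125]), 'finger_gap': 0.08527156336504567}
scene {'K': array([[471.0268,   0.    , 256.0079],
       [  0.    , 471.0268, 202.8907],
       [  0.    ,   0.    ,   1.    ]]), 'k1': -0.0605732235577005, 'rvec': array([ 2.2153, -0.8334,  0.3733]), 'tvec': array([-0.3955,  0.2762,  1.2018])}
top {'K': array([[396.5626,   0.    , 260.5783],
       [  0.    , 396.5626, 194.0327],
       [  0.    ,   0.    ,   1.    ]]), 'k1': 0.03615315972081381, 'rvec': array([ 2.141 , -2.1046,  0.2156]), 'tvec': array([0.017 , 0.5673, 1.1621])}
wrist {'K': array([[286.9616,   0.    , 259.4777],
       [  0.    , 286.9616, 192.5965],
       [  0.    ,   0.    ,   1.    ]]), 'k1': -0.024289972207557492, 'T_tool_cam': array([[-0.0007, -0.9567, -0.291 ,  0.0746],
       [ 1.    , -0.0005, -0.0008, -0.0003],
       [ 0.0006, -0.291 ,  0.9567, -0.1199],
       [ 0.    ,  0.    ,  0.    ,  1.    ]])}
```

View pics/top0b.png

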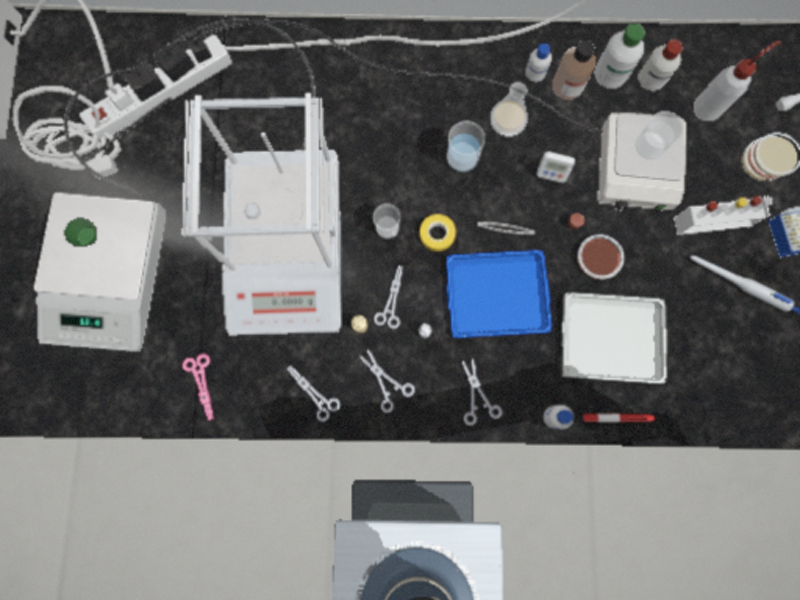

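View pics/scene0b.png

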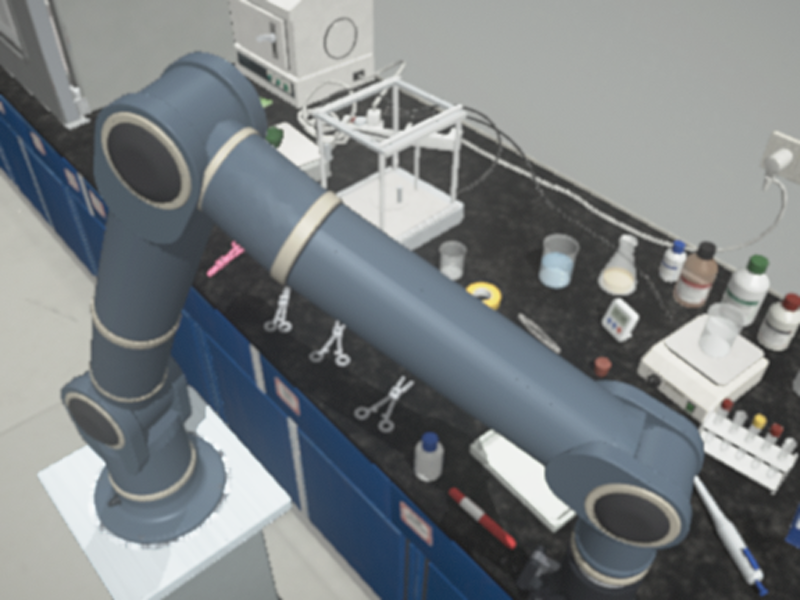

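```bash
cat > h.py <<'E'
from plant import bot,snapshot,camera_model
import cv2,numpy as np
from scipy.spatial.transform import Rotation as R
np.set_printoptions(precision=4,suppress=True)
def cam(n,o=None):
    c=camera_model(n);K=np.array(c["K"]);d=np.array([c["k1"],0,0,0.])
    if n=="wrist":
        T=np.eye(4);T[:3,:3]=R.from_rotvec(o["tcp_rot"]).as_matrix();T[:3,3]=o["tcp_pos"]
        W=np.linalg.inv(T@np.array(c["T_tool_cam"]))
    else:
        W=np.eye(4);W[:3,:3]=R.from_rotvec(np.ravel(c["rvec"])).as_matrix();W[:3,3]=np.ravel(c["tvec"])
    return K,d,W
def ray(px,z,C):
    K,d,W=C
    p=cv2.undistortPoints(np.array(px,float).reshape(-1,1,2),K,d,criteria=(3,50,1e-9)).reshape(-1,2)
    Rm=W[:3,:3];c=-Rm.T@W[:3,3]
    v=np.c_[p,np.ones(len(p))]@Rm
    return c+v*((z-c[2])/v[:,2])[:,None]
def proj(P,C):
    K,d,W=C
    return cv2.projectPoints(np.array(P,float).reshape(-1,1,3),cv2.Rodrigues(W[:3,:3])[0],W[:3,3],K,d)[0].reshape(-1,2)
E
python3 - <<'E'
from h import *
C=cam("top")
print(-C[2][:3,:3].T@C[2][:3,3])
f=0.64
# mid pts in 800x600 pixels
P={'c_a lock':(314,390),'c_b':(385,378),'c_c':(474,388),'c_d':(394,298),'blue':(498,293),'white':(614,337),'bottle':(558,417),'w200':(359,324),'w100':(425,331),'pen':(618,418),'beaker':(386,221),'tape':(437,232),'forc':(506,228),'pink':(203,385),'edgeL':(330,438),'base':(418,595)}
for k,v in P.items(): print(k,ray([np.array(v)*f],0.01,C)[0])
print(proj([[.214,-.64,.25],[0,0,0]],C)/f)
im=cv2.imread("pics/top0.png")
c=im[160:280,170:330]
cv2.imwrite("pics/crop1.png",cv2.resize(c,(800,600),interpolation=cv2.INTER_CUBIC))
E
```

```text
[0.3317 0.0344 1.2496]Traceback (most recent call last):
  File "<stdin>", line 7, in <module>
  File "h.py", line 15, in ray
    p=cv2.undistortPoints(np.array(px,float).reshape(-1,1,2),K,d,criteria=(3,50,1e-9)).reshape(-1,2)
      ~~~~~~~~~~~~~~~~~~~^^^^^^^^^^^^^^^^^^^^^^^^^^^^^^^^^^^^^^^^^^^^^^^^^^^^^^^^^^^^^
cv2.error: OpenCV(4.12.0) :-1: error: (-5:Bad argument) in function 'undistortPoints'
> Overload resolution failed:
>  - undistortPoints() got an unexpected keyword argument 'criteria'
>  - undistortPoints() got an unexpected keyword argument 'criteria'
```

```bash
sed -i 's/,criteria=(3,50,1e-9))/)/' h.py
python3 - <<'E'
from h import *
C=cam("top")
f=0.64
P={'c_a lock':(314,390),'c_b':(385,378),'c_c':(474,388),'c_d':(394,298),'blue':(498,293),'white':(614,337),'bottle':(558,417),'w200':(359,324),'w100':(425,331),'pen':(618,418),'beaker':(386,221),'tape':(437,232),'forc':(506,228),'pink':(203,385),'edgeL':(330,438),'base':(418,595)}
for k,v in P.items(): print(k,ray([np.array(v)*f],0.01,C)[0])
print(proj([[.214,-.64,.25],[0,0,0]],C)/f)
im=cv2.imread("pics/top0.png")
c=im[160:280,170:330]
cv2.imwrite("pics/crop1.png",cv2.resize(c,(800,600),interpolation=cv2.INTER_CUBIC))
E
```

```text
c_a lock [0.3975 0.2079 0.01  ]
c_b [0.4233 0.068  0.01  ]
c_c [ 0.4066 -0.1091  0.01  ]
c_d [0.5861 0.0535 0.01  ]
blue [ 0.6005 -0.1592  0.01  ]
white [ 0.5139 -0.3916  0.01  ]
bottle [ 0.3532 -0.2738  0.01  ]
w200 [0.5312 0.1232 0.01  ]
w100 [ 0.5192 -0.0106  0.01  ]
pen [ 0.3536 -0.3912  0.01  ]
beaker [0.7502 0.0735 0.01  ]
tape [ 0.7283 -0.0334  0.01  ]
forc [ 0.7397 -0.1775  0.01  ]
pink [0.4041 0.4264 0.01  ]
edgeL [0.3054 0.1724 0.01  ]
base [ 0.0252 -0.0026  0.01  ]
[[842.9611 513.9097]
 [416.2923 608.2832]]
```

View pics/crop1.png

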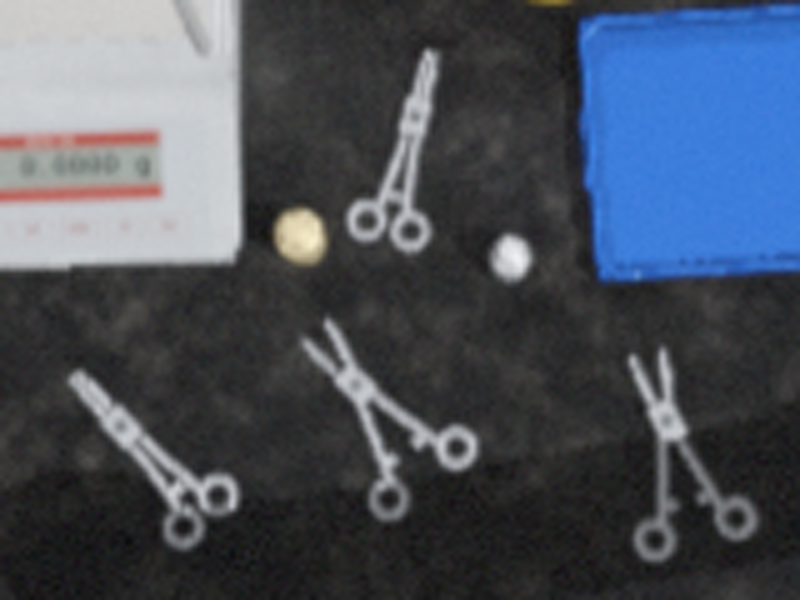

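```bash
cat >> h.py <<'E'
def plan(p,yaw,tilt=0.0,o=None):
    """tool pose: x axis at yaw (deg), z down"""
    o=o or bot.get_obs()
    R0=R.from_rotvec(o["tcp_rot"])
    R1=R.from_euler('z',yaw,degrees=True)*R.from_euler('x',180,degrees=True)*R.from_euler('y',tilt,degrees=True)
    t=R0.inv().apply(np.array(p)-o["tcp_pos"])*1000
    print("t",o["t"],"travel",np.round(t,1),"dr",np.round((R0.inv()*R1).as_rotvec(degrees=True),1))
def st():
    o=bot.get_obs();m=R.from_rotvec(o["tcp_rot"]).as_matrix()
    print(o["t"],o["tcp_pos"],"yaw",np.degrees(np.arctan2(m[1,0],m[0,0])),"z",m[:,2],"gap",o["finger_gap"],"F",o["ft_force"],"q",o["joints"])
E
python3 - <<'E'
from h import *
plan([.5,-.25,.25],10)
plan([.47,.03,.25],0)
E
```

```text
t 0.1 travel [ 394.9 -278.8    2.8] dr [-0.1  0.   8.5]
t 0.1 travel [ 455.2 -553.9    3.3] dr [-0.1  0.  18.5]
```

Emit:
{"method": "jog_arm", "body": {"travel": [[395, -279, 3], [395, -279, 3], [395, -279, 3], [395, -279, 3], [395, -279, 3], [395, -279, 3], [395, -279, 3], [395, -279, 3], [395, -279, 3], [395, -279, 3]], "dr": [[0, 0, 8.5], [0, 0, 8.5], [0, 0, 8.5], [0, 0, 8.5], [0, 0, 8.5], [0, 0, 8.5], [0, 0, 8.5], [0, 0, 8.5], [0, 0, 8.5], [0, 0, 8.5]], "jaw": [50, 50, 50, 50, 50, 50, 50, 50, 50, 50], "grip_force": 30}}

```text
t: 1.1
tcp_pos: [0.5018, -0.2458, 0.2497]
tcp_rot: [-3.126, -0.28, -0.0]
ft_force: [0.3, -0.3, 0.5]
finger_gap: 0.0425
```

```bash
python3 - <<'E'
from h import *
st()
plan([.47,.03,.25],0)
E
```

```text
1.1 [ 0.5018 -0.2458  0.2497] yaw 10.23305152851921 z [-0.0002  0.0031 -1.    ] gap 0.04249133512235748 F [ 0.2601 -0.2632  0.5283] q [ 0.5597  0.2948 -0.2204  1.8073  0.0701  1.0485 -1.0788]
t 1.1 travel [  17.7 -277.1    0.5] dr [-0.2 -0.  10.2]
```

Emit:
{"method": "jog_arm", "body": {"travel": [[18, -277, 0], [18, -277, 0], [18, -277, 0], [18, -277, 0], [18, -277, 0], [18, -277, 0], [18, -277, 0], [18, -277, 0], [18, -277, 0], [18, -277, 0]], "dr": [[0, 0, 10], [0, 0, 10], [0, 0, 10], [0, 0, 10], [0, 0, 10], [0, 0, 10], [0, 0, 10], [0, 0, 10], [0, 0, 10], [0, 0, 10]], "jaw": [50, 50, 50, 50, 50, 50, 50, 50, 50, 50]}}

```text
t: 2.1
tcp_pos: [0.4704, 0.0285, 0.2503]
tcp_rot: [-3.139, -0.002, 0.001]
ft_force: [0.3, 0.2, 0.2]
finger_gap: 0.0429
```

```bash
python3 - <<'E'
from h import *
st()
o=bot.get_obs(); im=snapshot("wrist"); cv2.imwrite("pics/w1.png",im); np.save("w1.npy",np.r_[o["tcp_pos"],o["tcp_rot"]])
cv2.imwrite("pics/w1b.png",cv2.resize(im,(800,600),interpolation=cv2.INTER_CUBIC))
E
```

```text
2.1 [0.4704 0.0285 0.2503] yaw 0.07086158366224013 z [-0.0007  0.0027 -1.    ] gap 0.04294586005662928 F [0.2786 0.2169 0.1753] q [ 0.1849  0.1613 -0.3708  1.9853  0.0656  1.007  -1.7862]
```

View pics/w1b.png

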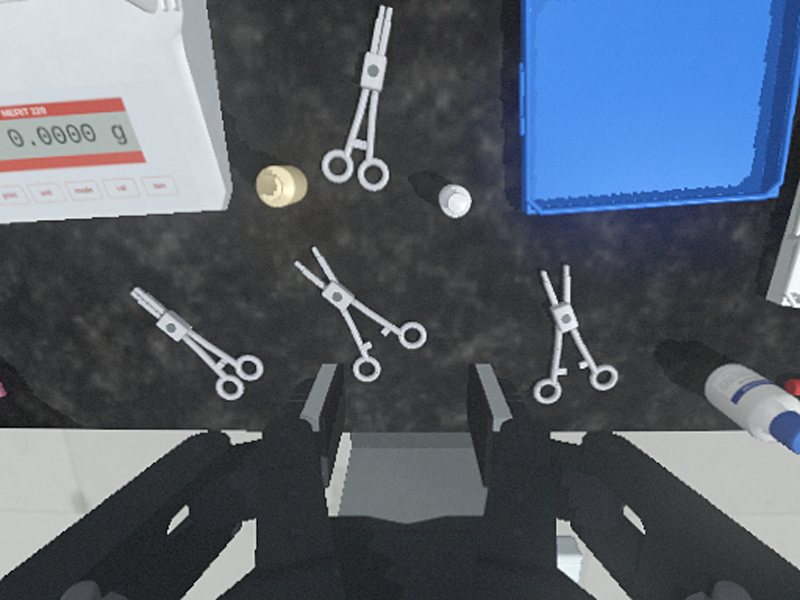

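```bash
python3 - <<'E'
from h import *
im=cv2.imread("pics/w1.png")
out=[]
for (u,v) in [(172,325),(338,296),(565,318),(372,71)]:
    u=int(u*.64);v=int(v*.64)
    u0=u-35;v0=v-35
    v0=max(v0,0)
    c=im[v0:v0+70,u0:u0+70];print(u0,v0)
    out.append(cv2.resize(c,(350,350),interpolation=cv2.INTER_CUBIC)[:300])
    
g=np.vstack([np.hstack(out[:2]),np.hstack(out[2:])])
cv2.imwrite("pics/c2.png",g)
E
```

```text
75 173
181 154
326 168
203 10
```

View pics/c2.png

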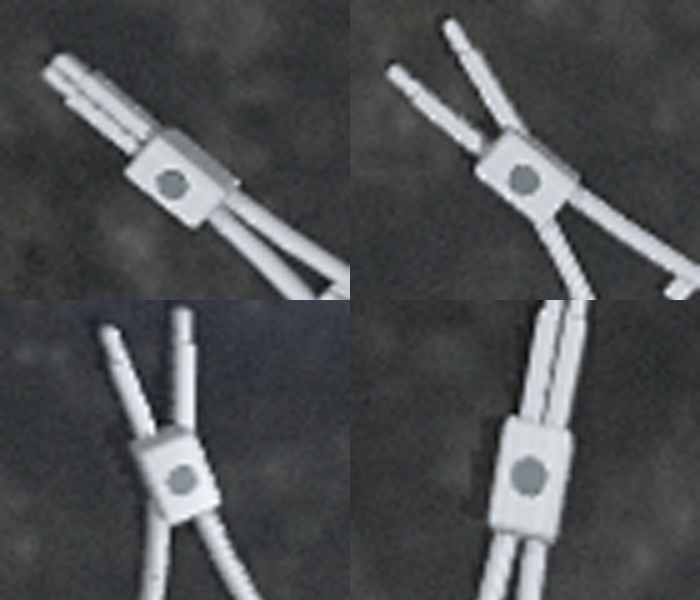

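```bash
python3 - <<'E'
from h import *
p=np.load("w1.npy");o={"tcp_pos":p[:3],"tcp_rot":p[3:]};C=cam("wrist",o)
org={'A':(75,173,0,0),'B':(181,154,350,0),'C':(326,168,0,300),'D':(203,10,350,300)}
def w(k,u,v,z):
    a=org[k];return ray([[(u-a[2]+.5)/5-.5+a[0],(v-a[3]+.5)/5-.5+a[1]]],z,C)[0]
pin={'A':(172,184),'B':(525,180),'C':(181,480),'D':(529,476)}
ed={'A':[((197,228),(125,172))],'B':[((545,221),(476,172)),((578,180),(511,130))],'C':[((170,523),(133,447)),((219,500),(185,430))],'D':[((490,528),(508,418)),((560,540),(572,430))]}
tip={'A':(50,72),'B':(392,72),'C':(107,328)}
Ct=cam("top");tp={'A':(122,427),'B':(355,385),'C':(667,420),'D':(415,118)}
for k in pin:
    q=w(k,*pin[k],.011)
    ys=[]
    for a,b in ed[k]:
        d=w(k,*b,.011)-w(k,*a,.011);ys.append((np.degrees(np.arctan2(d[1],d[0])),np.linalg.norm(d)*1000))
    s=""
    if k in tip:
        d=w(k,*tip[k],.006)-q;s=(np.degrees(np.arctan2(d[1],d[0])),np.linalg.norm(d[:2])*1000)
    u,v=tp[k]
    print(k,q,np.round(ys,1),"tip",s,"top",ray([[170+(u+.5)/5-.5,160+(v+.5)/5-.5]],.011,Ct)[0], "r",np.hypot(*q[:2]))
# trays in top image: min area rect
im=cv2.imread("pics/top0.png");hsv=cv2.cvtColor(im,cv2.COLOR_BGR2HSV)
m=cv2.inRange(hsv,(100,120,80),(125,255,255));
for nm,mm in (("blue",m),("white",cv2.inRange(hsv,(0,0,130),(180,60,255)))):
    cs=cv2.findContours(mm,cv2.RETR_EXTERNAL,cv2.CHAIN_APPROX_NONE)[0]
    for c in cs:
        if 2000<cv2.contourArea(c)<6000:
            b=cv2.boxPoints(cv2.minAreaRect(c)); P=ray(b,.018,Ct);Q=ray(b,.0,Ct)
            print(nm,b.round(1).tolist(),P[:,:2].mean(0),np.round(P[:,:2],3).tolist(),[round(float(np.degrees(np.arctan2(*(P[i]-P[i-1])[[1,0]]))),1) for i in range(4)])
E
```

```text
A [0.4115 0.2321 0.011 ] [[46.9 23.6]] tip (np.float64(46.11260941446122), np.float64(43.062300044263125)) top [0.4112 0.2299 0.011 ] r 0.47244065699185683
B [0.4394 0.0871 0.011 ] [[52.5 22. ]
 [51.5 21.6]] tip (np.float64(50.93677881925816), np.float64(43.90016130678605)) top [0.4394 0.0865 0.011 ] r 0.44797839436123266
C [ 0.4204 -0.1059  0.011 ] [[29.3 24.5]
 [29.8 22.5]] tip (np.float64(28.592269919210395), np.float64(45.67081719769054)) top [ 0.4211 -0.1079  0.011 ] r 0.43351531257340326
D [0.6112 0.0539 0.011 ] [[-11.5  23.3]
 [ -7.5  23.2]] tip  top [0.6105 0.0525 0.011 ] r 0.61356518776352
blue [[284.1000061035156, 162.3000030517578], [350.29998779296875, 158.5], [353.3999938964844, 212.6999969482422], [287.20001220703125, 216.60000610351562]] [ 0.5999 -0.1579] [[0.68, -0.047], [0.696, -0.261], [0.52, -0.266], [0.504, -0.058]] [3.5, -85.6, -178.4, 94.4]
white [[357.70001220703125, 240.60000610351562], [361.20001220703125, 186.60000610351562], [429.20001220703125, 191.0], [425.70001220703125, 245.0]] [ 0.5135 -0.3902] [[0.433, -0.276], [0.604, -0.293], [0.594, -0.507], [0.424, -0.485]] [87.4, -5.5, -92.8, 172.6]
white [[382.6000061035156, 131.0], [385.5, 69.0999984741211], [439.8999938964844, 71.69999694824219], [436.8999938964844, 133.60000610351562]] [ 0.8972 -0.4663] [[0.791, -0.368], [1.01, -0.386], [1.003, -0.567], [0.785, -0.544]] [88.0, -4.8, -92.3, 173.9]
```

```bash
python3 - <<'E'
from h import *
plan([.4394,.0871,.10],51.5)
plan([.4394,.0871,.05],51.5)
E
```

```text
t 2.15 travel [-30.9 -58.1 150.5] dr [ -0.2  -0.  -51.4]
t 2.15 travel [-30.8 -58.  200.5] dr [ -0.2  -0.  -51.4]
```

Emit:
{"method": "jog_arm", "body": {"travel": [[-31, -58, 100], [-31, -58, 100], [-31, -58, 130], [-31, -58, 130], [-31, -58, 150], [-31, -58, 150], [-31, -58, 170], [-31, -58, 180], [-31, -58, 190], [-31, -58, 190]], "dr": [[0, 0, -51.5], [0, 0, -51.5], [0, 0, -51.5], [0, 0, -51.5], [0, 0, -51.5], [0, 0, -51.5], [0, 0, -51.5], [0, 0, -51.5], [0, 0, -51.5], [0, 0, -51.5]], "jaw": [34, 34, 34, 34, 34, 34, 34, 34, 34, 34]}}

```text
t: 3.15
tcp_pos: [0.4386, 0.0866, 0.0595]
tcp_rot: [-2.826, -1.365, 0.003]
ft_force: [0.2, -0.1, -0.0]
finger_gap: 0.0288
```

```bash
python3 - <<'E'
from h import *
st()
o=bot.get_obs(); im=snapshot("wrist"); C=cam("wrist",o)
print(proj([[.4394,.0871,.011]],C)*800/512)
plan([.4394,.0871,.0255],51.5)
cv2.imwrite("pics/w2b.png",cv2.resize(im,(800,600),interpolation=cv2.INTER_CUBIC))
E
```

```text
3.15 [0.4386 0.0866 0.0595] yaw 51.547040836644335 z [-0.0031  0.0022 -1.    ] gap 0.028796670373308908 F [ 0.1649 -0.0956 -0.0285] q [ 0.1141  0.4426 -0.4857  2.2033  0.3703  0.5752 -1.3175]
[[407.1967 354.1783]]
t 3.2 travel [ 0.3  0.3 34.6] dr [-0.2 -0.1  0.1]
```

View pics/w2b.png

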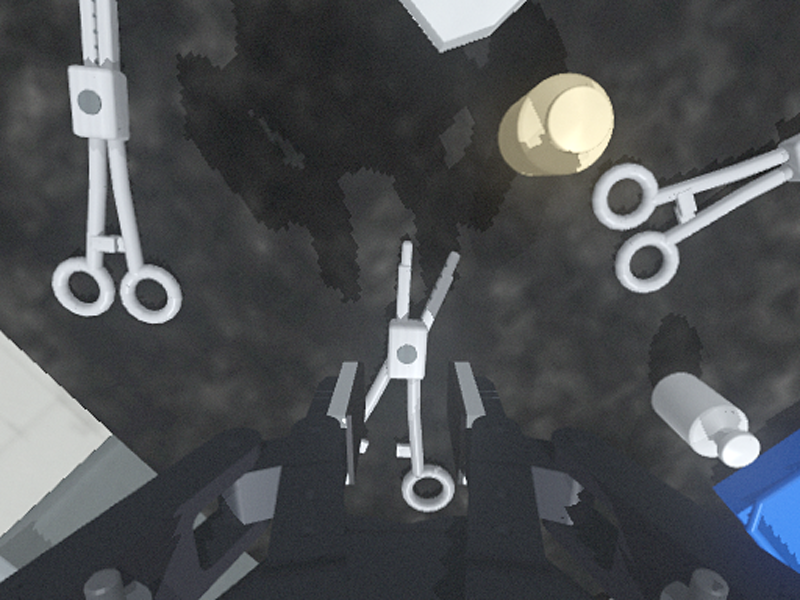

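Emit:
{"method": "jog_arm", "body": {"travel": [[0, 0, 10], [0, 0, 20], [0, 0, 28], [0, 0, 34], [0, 0, 34], [0, 0, 34], [0, 0, 34], [0, 0, 34], [0, 0, 34], [0, 0, 34]], "dr": [[0, 0, 0], [0, 0, 0], [0, 0, 0], [0, 0, 0], [0, 0, 0], [0, 0, 0], [0, 0, 0], [0, 0, 0], [0, 0, 0], [0, 0, 0]], "jaw": [34, 34, 34, 34, 34, 34, 25, 15, 5, 0], "grip_force": 30}}

```text
t: 4.2
tcp_pos: [0.4392, 0.0871, 0.0265]
tcp_rot: [-2.826, -1.365, -0.0]
ft_force: [-0.2, -0.2, 5.3]
finger_gap: 0.0148
```

```bash
python3 - <<'E'
from h import *
st()
o=bot.get_obs(); im=snapshot("wrist")
cv2.imwrite("pics/w3b.png",cv2.resize(im,(800,600),interpolation=cv2.INTER_CUBIC))
E
```

```text
4.2 [0.4392 0.0871 0.0265] yaw 51.55752502420724 z [-0.001   0.0026 -1.    ] gap 0.014770677552659683 F [-0.2482 -0.2389  5.3415] q [ 0.0679  0.5026 -0.4346  2.2197  0.4316  0.4988 -1.3737]
```

View pics/w3b.png

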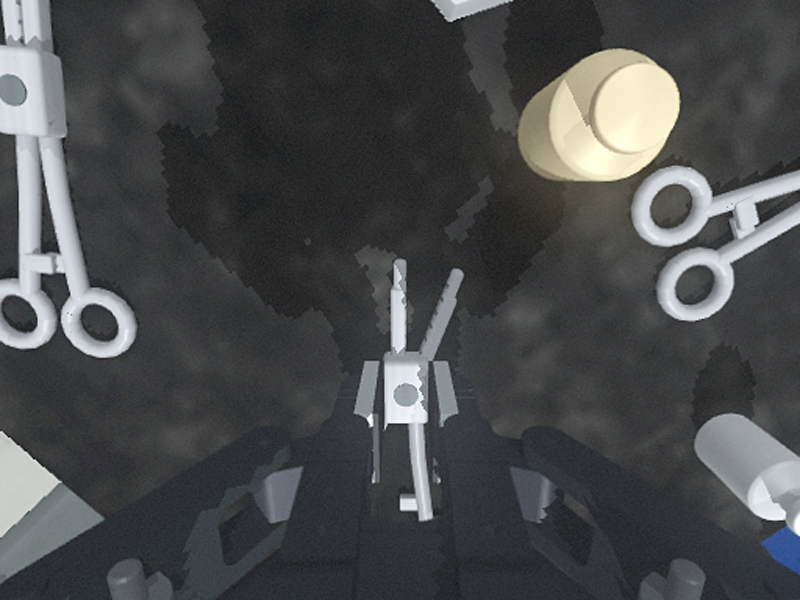

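Emit:
{"method": "jog_arm", "body": {"travel": [[0, 0, 0], [0, 0, -5], [0, 0, -15], [0, 0, -40], [0, 0, -80], [0, 0, -120], [0, 0, -150], [0, 0, -160], [0, 0, -160], [0, 0, -160]], "dr": [[0, 0, 0], [0, 0, 0], [0, 0, 0], [0, 0, 0], [0, 0, 0], [0, 0, 0], [0, 0, 0], [0, 0, 0], [0, 0, 0], [0, 0, 0]], "jaw": [0, 0, 0, 0, 0, 0, 0, 0, 0, 0], "grip_force": 40}}

```text
t: 5.25
tcp_pos: [0.4385, 0.0862, 0.1856]
tcp_rot: [-2.826, -1.365, 0.003]
ft_force: [0.1, 0.2, -1.0]
finger_gap: 0.0147
```

```bash
python3 - <<'E'
from h import *
st()
o=bot.get_obs(); im=snapshot("wrist")
cv2.imwrite("pics/w4b.png",cv2.resize(im,(800,600),interpolation=cv2.INTER_CUBIC))
plan([.50,-.20,.20],5.5)
plan([.530,-.436,.20],5.5)
E
```

```text
5.25 [0.4385 0.0862 0.1856] yaw 51.55223386208569 z [-0.0028  0.002  -1.    ] gap 0.014668739238601573 F [ 0.0691  0.2297 -1.0389] q [ 0.2494  0.2338 -0.609   2.0982  0.172   0.8599 -1.1309]
t 5.3 travel [-185.9  226.2  -15.7] dr [-0.2  0.1 46.1]
t 5.3 travel [-352.1  396.4  -16.3] dr [-0.2  0.1 46.1]
```

View pics/w4b.png

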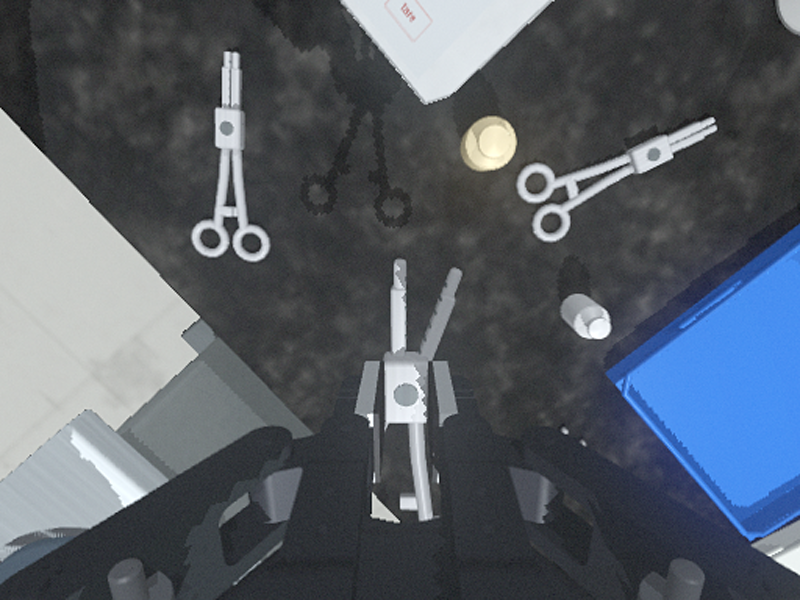

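Emit:
{"method": "jog_arm", "body": {"travel": [[-35, 40, -16], [-70, 79, -16], [-106, 119, -16], [-141, 158, -16], [-176, 198, -16], [-211, 238, -16], [-246, 277, -16], [-282, 317, -16], [-312, 351, -16], [-332, 374, -16]], "dr": [[0, 0, 5], [0, 0, 10], [0, 0, 15], [0, 0, 20], [0, 0, 25], [0, 0, 30], [0, 0, 35], [0, 0, 40], [0, 0, 46], [0, 0, 46]], "jaw": [0, 0, 0, 0, 0, 0, 0, 0, 0, 0]}}

```text
t: 6.3
tcp_pos: [0.5239, -0.4055, 0.197]
tcp_rot: [-3.133, -0.15, 0.012]
ft_force: [1.7, 0.1, 0.1]
finger_gap: 0.0144
```

```bash
python3 - <<'E'
from h import *
st()
o=bot.get_obs(); im=snapshot("wrist");np.save("w5.npy",np.r_[o["tcp_pos"],o["tcp_rot"]])
cv2.imwrite("pics/w5b.png",cv2.resize(im,(800,600),interpolation=cv2.INTER_CUBIC))
plan([.530,-.436,.08],5.5)
E
```

```text
6.3 [ 0.5239 -0.4055  0.197 ] yaw 5.491730917264688 z [-0.0078  0.0041 -1.    ] gap 0.01441960274333835 F [1.7364 0.1104 0.0776] q [ 0.741   0.5101 -0.2094  1.61    0.1185  1.0428 -0.9781]
t 6.35 travel [  6.2  19.8 116.6] dr [ 0.2  0.4 -0.5]
```

View pics/w5b.png

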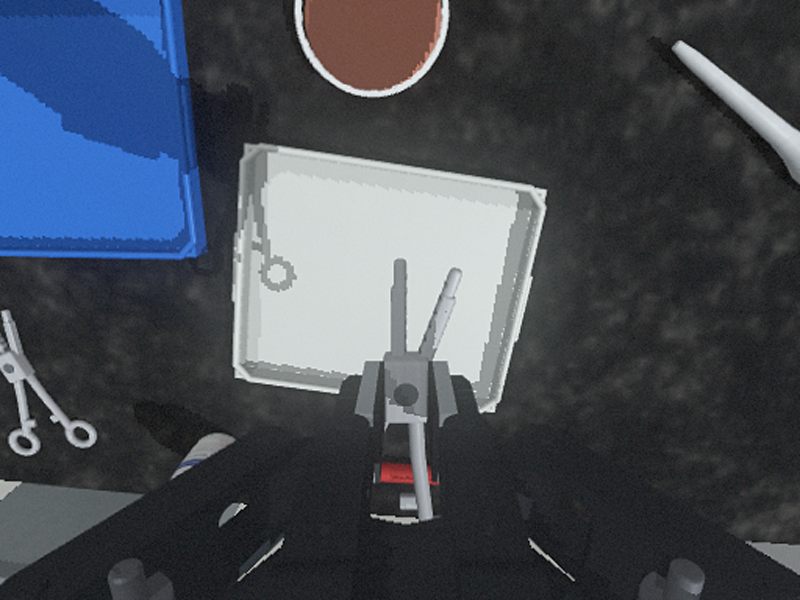

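```bash
python3 - <<'E'
from h import *
p=np.load("w5.npy");o={"tcp_pos":p[:3],"tcp_rot":p[3:]};C=cam("wrist",o)
P=ray(np.array([(246,146),(546,189),(492,411),(236,379)])*.64,.018,C)[:,:2];print(P,P.mean(0))
for a,b in((3,0),(2,1),(0,1),(3,2)):
    d=P[b]-P[a];print(np.linalg.norm(d),np.degrees(np.arctan2(d[1],d[0])))
P=ray(np.array([(206,250),(180,0)])*.64,.018,C)[:,:2];print("blue right edge",P)
st()
E
```

```text
[[ 0.5987 -0.2953]
 [ 0.5905 -0.4891]
 [ 0.4256 -0.4791]
 [ 0.4334 -0.2862]] [ 0.5121 -0.3874]
0.16554794008769033 -3.139822050888756
0.1652681288027152 -3.477114301646892
0.1940318123933352 -92.42402022793156
0.19306274002699036 -92.33652942400228
blue right edge [[ 0.529  -0.2675]
 [ 0.6773 -0.2565]]
6.35 [ 0.5229 -0.4163  0.1965] yaw 5.015727430872765 z [-0.0062 -0.0043 -1.    ] gap 0.014621758714307672 F [ 1.7201 -8.9256  0.389 ] q [ 0.7464  0.5161 -0.2012  1.6005  0.1227  1.04   -0.9751]
```

```bash
python3 - <<'E'
from h import *
plan([.530,-.433,.06],6)
plan([.530,-.433,.031],6)
E
```

```text
t 6.35 travel [  6.6  16.7 136.6] dr [ 0.2  0.4 -1. ]
t 6.35 travel [  6.7  16.6 165.6] dr [ 0.2  0.4 -1. ]
```

Emit:
{"method": "jog_arm", "body": {"travel": [[7, 17, 20], [7, 17, 50], [7, 17, 85], [7, 17, 115], [7, 17, 137], [7, 17, 146], [7, 17, 154], [7, 17, 160], [7, 17, 165], [7, 17, 165]], "dr": [[0.2, 0.4, -1], [0.2, 0.4, -1], [0.2, 0.4, -1], [0.2, 0.4, -1], [0.2, 0.4, -1], [0.2, 0.4, -1], [0.2, 0.4, -1], [0.2, 0.4, -1], [0.2, 0.4, -1], [0.2, 0.4, -1]], "jaw": [0, 0, 0, 0, 0, 0, 0, 0, 0, 0]}}

```text
t: 7.35
tcp_pos: [0.5303, -0.4333, 0.0316]
tcp_rot: [3.137, 0.165, 0.001]
ft_force: [-0.4, -0.0, -0.5]
finger_gap: 0.0145
```

```bash
python3 - <<'E'
from h import *
st()
plan([.530,-.433,.0295],6)
E
```

```text
7.35 [ 0.5303 -0.4333  0.0316] yaw 6.018185213602849 z [ 0.0004 -0.0002 -1.    ] gap 0.014530256471163301 F [-0.423  -0.019  -0.5481] q [ 0.7444  0.7245 -0.1783  1.6629  0.1697  0.7689 -0.978 ]
t 7.35 travel [-0.3 -0.4  2.1] dr [ 0. -0.  0.]
```

Lower the last 2 mm, release modestly, then lift.

Emit:
{"method": "jog_arm", "body": {"travel": [[0, 0, 1], [0, 0, 2], [0, 0, 2], [0, 0, 2], [0, 0, 2], [0, 0, 0], [0, 0, -10], [0, 0, -40], [0, 0, -90], [0, 0, -140]], "dr": [[0, 0, 0], [0, 0, 0], [0, 0, 0], [0, 0, 0], [0, 0, 0], [0, 0, 0], [0, 0, 0], [0, 0, 0], [0, 0, 0], [0, 0, 0]], "jaw": [0, 0, 20, 28, 32, 34, 34, 34, 34, 34]}}

```text
t: 8.35
tcp_pos: [0.5299, -0.433, 0.1733]
tcp_rot: [-3.137, -0.165, 0.001]
ft_force: [0.7, -0.7, 0.6]
finger_gap: 0.0288
```

```bash
python3 - <<'E'
from h import *
st()
o=bot.get_obs(); im=snapshot("wrist");np.save("w6.npy",np.r_[o["tcp_pos"],o["tcp_rot"]])
cv2.imwrite("pics/w6b.png",cv2.resize(im,(800,600),interpolation=cv2.INTER_CUBIC))
st()
plan([.4204,-.1059,.20],29.2)
plan([.4204,-.1059,.06],29.2)
E
```

```text
8.35 [ 0.5299 -0.433   0.1733] yaw 6.022743397185897 z [-0.0004  0.0006 -1.    ] gap 0.02884092328494045 F [ 0.7073 -0.7166  0.6077] q [ 0.763   0.5625 -0.205   1.5806  0.128   1.0124 -0.9449]
8.4 [ 0.5343 -0.4359  0.1841] yaw 6.006514008986327 z [ 0.0134 -0.0097 -0.9999] gap 0.028841198340662615 F [ 1.8113 -1.5241  6.2281] q [ 0.7634  0.5528 -0.2062  1.5701  0.1276  1.0153 -0.9446]
t 8.4 travel [ -78.5 -339.9  -20.6] dr [  0.8  -0.6 -23.2]
t 8.4 travel [ -80.2 -341.5  119.4] dr [  0.8  -0.6 -23.2]
```

View pics/w6b.png

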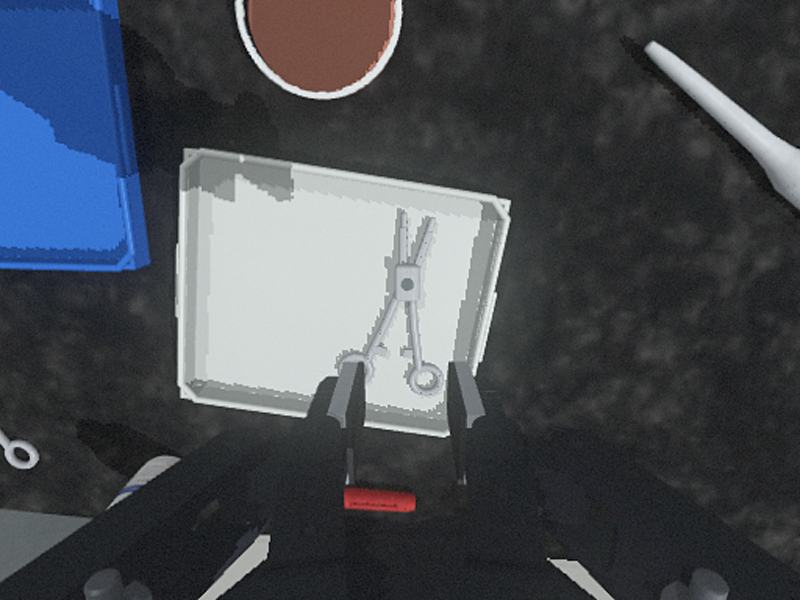

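Emit:
{"method": "jog_arm", "body": {"travel": [[-9, -38, -5], [-19, -80, -10], [-29, -125, -15], [-40, -170, -15], [-50, -215, -10], [-60, -260, 0], [-69, -295, 20], [-75, -322, 40], [-79, -336, 60], [-80, -341, 75]], "dr": [[0.8, -0.6, -3], [0.8, -0.6, -6], [0.8, -0.6, -9], [0.8, -0.6, -12], [0.8, -0.6, -15], [0.8, -0.6, -18], [0.8, -0.6, -21], [0.8, -0.6, -23], [0.8, -0.6, -23], [0.8, -0.6, -23]], "jaw": [34, 34, 34, 34, 34, 34, 34, 34, 34, 34]}}

```text
t: 9.4
tcp_pos: [0.4193, -0.1042, 0.1042]
tcp_rot: [-3.04, -0.791, 0.001]
ft_force: [0.1, 0.8, -0.1]
finger_gap: 0.0289
```

```bash
python3 - <<'E'
from h import *
st()
plan([.4204,-.1059,.06],29.2)
plan([.4204,-.1059,.0265],29.2)
o=bot.get_obs(); im=snapshot("wrist"); C=cam("wrist",o)
print(proj([[.4204,-.1059,.011]],C)*800/512)
cv2.imwrite("pics/w7b.png",cv2.resize(im,(800,600),interpolation=cv2.INTER_CUBIC))
st()
E
```

```text
9.4 [ 0.4193 -0.1042  0.1042] yaw 29.169098762192146 z [-0.0006  0.0003 -1.    ] gap 0.028899214157887116 F [ 0.1007  0.7514 -0.1473] q [ 0.4889  0.3205 -0.4005  2.2124  0.2058  0.6435 -1.1204]
t 9.4 travel [ 0.2  2.  44.2] dr [-0.  0. -0.]
t 9.4 travel [ 0.2  2.1 77.7] dr [-0.  0. -0.]
[[410.3305 319.3662]]
9.45 [ 0.4181 -0.104   0.1024] yaw 29.168867700756532 z [-0.0042  0.0015 -1.    ] gap 0.02919038700737773 F [-0.3229  1.191  -1.6993] q [ 0.4883  0.3235 -0.3998  2.2139  0.2062  0.6428 -1.1208]
```

View pics/w7b.png

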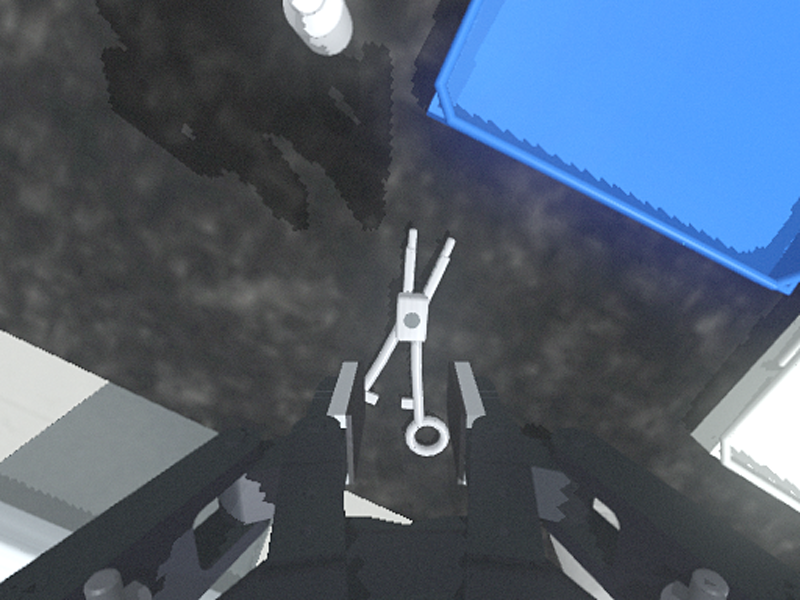

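```bash
python3 - <<'E'
from h import *
plan([.4207,-.1066,.0262],29.2)
E
```

```text
t 9.45 travel [ 1.2  3.8 76.2] dr [-0.2  0.2 -0. ]
```

Emit:
{"method": "jog_arm", "body": {"travel": [[1, 4, 20], [1, 4, 40], [1, 4, 56], [1, 4, 66], [1, 4, 73], [1, 4, 76], [1, 4, 76], [1, 4, 76], [1, 4, 76], [1, 4, 76]], "dr": [[-0.2, 0.2, 0], [-0.2, 0.2, 0], [-0.2, 0.2, 0], [-0.2, 0.2, 0], [-0.2, 0.2, 0], [-0.2, 0.2, 0], [-0.2, 0.2, 0], [-0.2, 0.2, 0], [-0.2, 0.2, 0], [-0.2, 0.2, 0]], "jaw": [34, 34, 34, 34, 34, 34, 34, 20, 5, 0], "grip_force": 35}}

```text
t: 10.45
tcp_pos: [0.4211, -0.107, 0.0271]
tcp_rot: [3.04, 0.791, 0.003]
ft_force: [-1.8, -0.2, 5.3]
finger_gap: 0.0145
```

```bash
python3 - <<'E'
from h import *
st()
E
```

```text
10.45 [ 0.4211 -0.107   0.0271] yaw 29.16915701124686 z [ 0.0017 -0.0003 -1.    ] gap 0.014489583798253101 F [-1.7855 -0.2183  5.3361] q [ 0.4128  0.4693 -0.3154  2.2554  0.3243  0.456  -1.2249]
```

```bash
python3 - <<'E'
from h import *
plan([.4211,-.107,.19],29.2)
plan([.534,-.343,.19],6)
E
```

```text
t 10.45 travel [   0.2    0.2 -162.9] dr [ 0.1 -0.1 -0. ]
t 10.45 travel [ -16.2  261.3 -162.7] dr [ 0.  -0.1 23.2]
```

Emit:
{"method": "jog_arm", "body": {"travel": [[0, 0, 0], [0, 0, -8], [0, 0, -35], [0, 0, -75], [0, 10, -115], [-2, 35, -145], [-5, 70, -160], [-7, 112, -163], [-9, 155, -163], [-12, 195, -163]], "dr": [[0, 0, 0], [0, 0, 0], [0, 0, 0], [0, 0, 0], [0, 0, 3], [0, 0, 6], [0, 0, 9], [0, 0, 12], [0, 0, 15], [0, 0, 18]], "jaw": [0, 0, 0, 0, 0, 0, 0, 0, 0, 0], "grip_force": 40}}

```text
t: 11.45
tcp_pos: [0.5059, -0.2848, 0.191]
tcp_rot: [3.126, 0.302, 0.004]
ft_force: [1.0, 0.2, -0.5]
finger_gap: 0.0145
```

```bash
python3 - <<'E'
from h import *
st()
plan([.534,-.343,.15],6)
plan([.534,-.343,.06],6)
plan([.534,-.343,.032],6)
E
```

```text
11.45 [ 0.5059 -0.2848  0.191 ] yaw 11.033333333713827 z [ 0.0027 -0.0007 -1.    ] gap 0.014493061394429498 F [ 1.0052  0.1843 -0.4686] q [ 0.6656  0.3942 -0.2904  1.8197  0.1357  0.9442 -1.0615]
t 11.45 travel [16.3 62.5 41.2] dr [ 0.1 -0.1  5. ]
t 11.45 travel [ 16.1  62.3 131.2] dr [ 0.1 -0.1  5. ]
t 11.45 travel [ 16.   62.3 159.2] dr [ 0.1 -0.1  5. ]
```

Emit:
{"method": "jog_arm", "body": {"travel": [[10, 38, 0], [14, 56, 10], [16, 62, 30], [16, 62, 60], [16, 62, 90], [16, 62, 118], [16, 62, 136], [16, 62, 148], [16, 62, 156], [16, 62, 159]], "dr": [[0, 0, 3], [0, 0, 5], [0, 0, 5], [0, 0, 5], [0, 0, 5], [0, 0, 5], [0, 0, 5], [0, 0, 5], [0, 0, 5], [0, 0, 5]], "jaw": [0, 0, 0, 0, 0, 0, 0, 0, 0, 0]}}

```text
t: 12.45
tcp_pos: [0.5339, -0.3426, 0.0319]
tcp_rot: [3.137, 0.165, 0.004]
ft_force: [-0.4, -0.1, -0.0]
finger_gap: 0.0141
```

```bash
python3 - <<'E'
from h import *
st()
plan([.534,-.343,.0298],6)
o=bot.get_obs(); im=snapshot("wrist")
cv2.imwrite("pics/w8b.png",cv2.resize(im,(800,600),interpolation=cv2.INTER_CUBIC))
E
```

```text
12.45 [ 0.5339 -0.3426  0.0319] yaw 6.035963140108175 z [ 0.0026 -0.0004 -1.    ] gap 0.01409565773988052 F [-0.3514 -0.0797 -0.0459] q [ 0.6554  0.6652 -0.2107  1.7932  0.2     0.7014 -1.13  ]
t 12.45 travel [0.1 0.4 2.1] dr [ 0.  -0.1  0. ]
```

View pics/w8b.png

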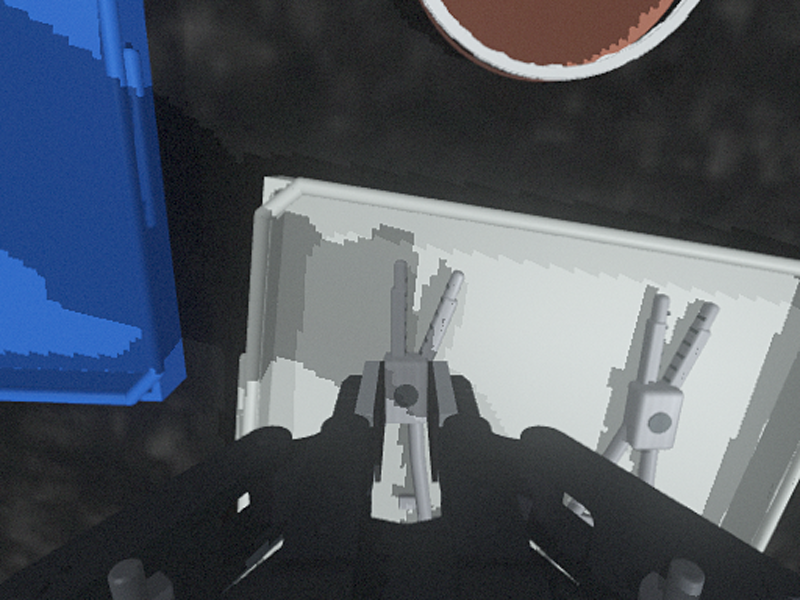

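Clear of the neighbour (lock at (655,420)); lower 2 mm, release, lift with a soft ending.

Emit:
{"method": "jog_arm", "body": {"travel": [[0, 0, 1], [0, 0, 2], [0, 0, 2], [0, 0, 2], [0, 0, 2], [0, 0, 0], [0, 0, -15], [0, 0, -50], [0, 0, -90], [0, 0, -125]], "dr": [[0, 0, 0], [0, 0, 0], [0, 0, 0], [0, 0, 0], [0, 0, 0], [0, 0, 0], [0, 0, 0], [0, 0, 0], [0, 0, 0], [0, 0, 0]], "jaw": [0, 0, 20, 28, 32, 34, 34, 34, 34, 34]}}

```text
t: 13.5
tcp_pos: [0.534, -0.3427, 0.16]
tcp_rot: [3.136, 0.165, 0.007]
ft_force: [0.3, -0.7, -0.5]
finger_gap: 0.0289
```

```bash
python3 - <<'E'
from h import *
o=bot.get_obs(); im=snapshot("wrist");np.save("w9.npy",np.r_[o["tcp_pos"],o["tcp_rot"]])
cv2.imwrite("pics/w9b.png",cv2.resize(im,(800,600),interpolation=cv2.INTER_CUBIC))
st()
plan([.6112,.0539,.19],-10)
plan([.6112,.0539,.11],-10)
E
```

```text
13.55 [ 0.5371 -0.3443  0.1665] yaw 6.033950442335935 z [ 0.0138 -0.007  -0.9999] gap 0.02950982081496176 F [ 1.0057 -0.7739  3.759 ] q [ 0.6845  0.4975 -0.2486  1.7143  0.1468  0.9324 -1.0865]
t 13.55 travel [ 115.8 -388.   -25.2] dr [ 0.4 -0.8 16. ]
t 13.55 travel [ 114.8 -388.7   54.8] dr [ 0.4 -0.8 16. ]
```

View pics/w9b.png

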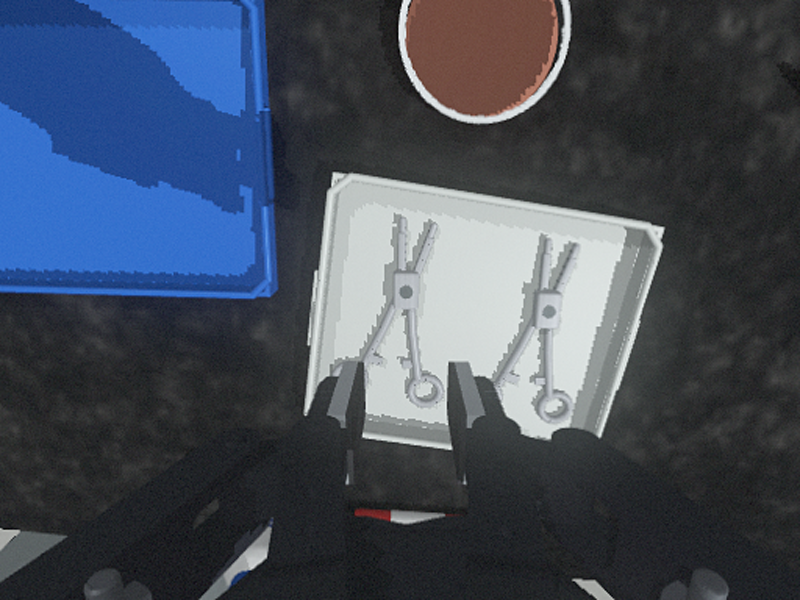

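Emit:
{"method": "jog_arm", "body": {"travel": [[12, -38, -20], [24, -80, -25], [37, -125, -25], [50, -170, -25], [64, -215, -25], [77, -260, -20], [91, -305, 0], [103, -346, 20], [112, -375, 38], [115, -388, 52]], "dr": [[0.4, -0.8, 2], [0.4, -0.8, 4], [0.4, -0.8, 6], [0.4, -0.8, 8], [0.4, -0.8, 10], [0.4, -0.8, 12], [0.4, -0.8, 14], [0.4, -0.8, 16], [0.4, -0.8, 16], [0.4, -0.8, 16]], "jaw": [34, 34, 34, 34, 34, 34, 34, 34, 34, 34]}}

```text
t: 14.55
tcp_pos: [0.6115, 0.0577, 0.1127]
tcp_rot: [-3.128, 0.264, -0.001]
ft_force: [-0.9, -0.1, 0.1]
finger_gap: 0.0291
```

```bash
python3 - <<'E'
from h import *
st()
o=bot.get_obs(); im=snapshot("wrist"); C=cam("wrist",o);np.save("w10.npy",np.r_[o["tcp_pos"],o["tcp_rot"]])
print(proj([[.6112,.0539,.011]],C)*800/512)
cv2.imwrite("pics/w10b.png",cv2.resize(im,(800,600),interpolation=cv2.INTER_CUBIC))
st()
E
```

```text
14.55 [0.6115 0.0577 0.1127] yaw -9.663076726479286 z [ 0.0008  0.0025 -1.    ] gap 0.02909901583674349 F [-0.8715 -0.0515  0.1044] q [ 0.0346  0.5356 -0.2666  1.8014  0.1806  0.8271 -2.0584]
[[414.5789 313.204 ]]
14.6 [0.6102 0.0581 0.1105] yaw -9.630058044253705 z [-0.0029  0.0025 -1.    ] gap 0.02904252581697086 F [ 0.1562  1.21   -1.4672] q [ 0.0341  0.5383 -0.2667  1.8033  0.1806  0.8263 -2.0586]
```

View pics/w10b.png

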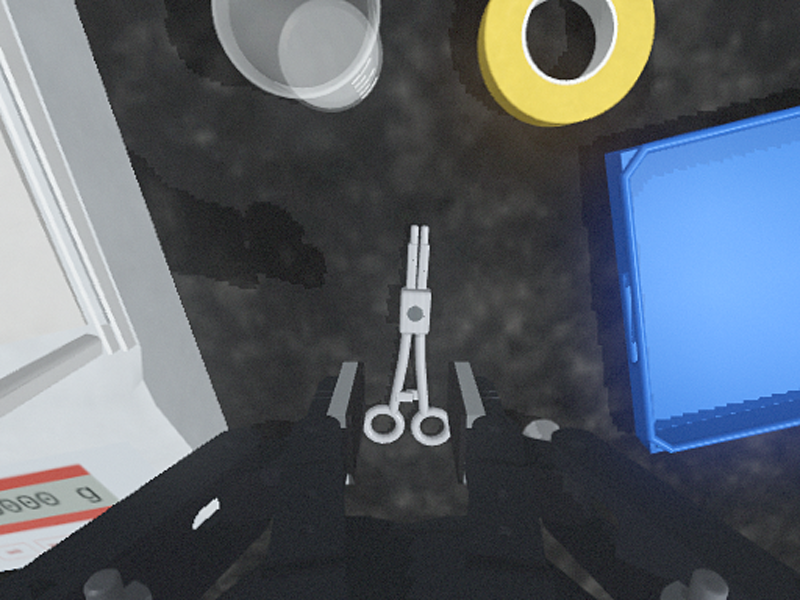

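```bash
python3 - <<'E'
from h import *
plan([.6109,.0537,.0265],-13.4)
E
```

```text
t 14.6 travel [ 1.7  4.4 83.9] dr [-0.1  0.2  3.8]
```

Emit:
{"method": "jog_arm", "body": {"travel": [[2, 4, 20], [2, 4, 42], [2, 4, 60], [2, 4, 72], [2, 4, 80], [2, 4, 84], [2, 4, 84], [2, 4, 84], [2, 4, 84], [2, 4, 84]], "dr": [[0, 0, 4], [0, 0, 4], [0, 0, 4], [0, 0, 4], [0, 0, 4], [0, 0, 4], [0, 0, 4], [0, 0, 4], [0, 0, 4], [0, 0, 4]], "jaw": [34, 34, 34, 34, 34, 34, 34, 20, 5, 0], "grip_force": 35}}

```text
t: 15.6
tcp_pos: [0.6119, 0.0541, 0.0273]
tcp_rot: [-3.117, 0.372, 0.002]
ft_force: [-0.0, -0.2, 2.4]
finger_gap: 0.0142
```

```bash
python3 - <<'E'
from h import *
st()
p=np.load("w10.npy");o={"tcp_pos":p[:3],"tcp_rot":p[3:]};C=cam("wrist",o)
P=ray(np.array([(620,150),(651,453)])*.64,.018,C)[:,:2];d=P[0]-P[1];print("blue left rim corners",P,np.linalg.norm(d),np.degrees(np.arctan2(d[1],d[0])))
plan([.623,-.202,.17],4)
E
```

```text
15.6 [0.6119 0.0541 0.0273] yaw -13.624581688177246 z [-0.0013  0.0027 -1.    ] gap 0.014220538142410625 F [-0.0492 -0.2289  2.3662] q [ 0.0047  0.6507 -0.2196  1.8418  0.2089  0.6723 -2.1441]
blue left rim corners [[ 0.6753 -0.0517]
 [ 0.5092 -0.0642]] 0.1665407567369472 4.305980726859811
t 15.6 travel [  70.8  246.  -143.4] dr [ -0.1   0.1 -17.6]
```

Emit:
{"method": "jog_arm", "body": {"travel": [[0, 0, 0], [0, 0, -8], [0, 0, -35], [0, 0, -75], [3, 10, -110], [10, 34, -135], [20, 70, -143], [33, 113, -143], [46, 158, -143], [58, 200, -143]], "dr": [[0, 0, 0], [0, 0, 0], [0, 0, 0], [0, 0, 0], [0, 0, -2], [0, 0, -5], [0, 0, -8], [0, 0, -11], [0, 0, -14], [0, 0, -17]], "jaw": [0, 0, 0, 0, 0, 0, 0, 0, 0, 0], "grip_force": 40}}

```text
t: 16.6
tcp_pos: [0.6211, -0.1565, 0.1704]
tcp_rot: [-3.138, -0.095, 0.001]
ft_force: [0.6, 0.1, -1.1]
finger_gap: 0.0145
```

```bash
python3 - <<'E'
from h import *
st()
plan([.623,-.199,.032],4.3)
E
```

```text
16.6 [ 0.6211 -0.1565  0.1704] yaw 3.480723533534449 z [-0.0008  0.0021 -1.    ] gap 0.014454944035030481 F [ 0.6468  0.1148 -1.0906] q [ 0.3939  0.5092 -0.2953  1.691   0.1707  0.968  -1.4733]
t 16.6 travel [ -0.6  42.8 138.3] dr [-0.1  0.  -0.8]
```

Emit:
{"method": "jog_arm", "body": {"travel": [[0, 25, 0], [0, 38, 10], [0, 43, 30], [0, 43, 55], [0, 43, 82], [0, 43, 104], [0, 43, 120], [0, 43, 130], [0, 43, 136], [0, 43, 138]], "dr": [[0, 0, -1], [0, 0, -1], [0, 0, -1], [0, 0, -1], [0, 0, -1], [0, 0, -1], [0, 0, -1], [0, 0, -1], [0, 0, -1], [0, 0, -1]], "jaw": [0, 0, 0, 0, 0, 0, 0, 0, 0, 0]}}

```text
t: 17.6
tcp_pos: [0.6238, -0.1988, 0.0322]
tcp_rot: [-3.137, -0.123, 0.001]
ft_force: [-0.6, 0.1, -1.3]
finger_gap: 0.0144
```

```bash
python3 - <<'E'
from h import *
st()
plan([.623,-.199,.0302],4.3)
E
```

```text
17.6 [ 0.6238 -0.1988  0.0322] yaw 4.499604034668788 z [-0.0007  0.0023 -1.    ] gap 0.014402865382056585 F [-0.6118  0.11   -1.3224] q [ 0.4201  0.6947 -0.2504  1.7369  0.2343  0.7405 -1.4407]
t 17.6 travel [-0.8  0.2  2. ] dr [-0.1  0.   0.2]
```

Emit:
{"method": "jog_arm", "body": {"travel": [[0, 0, 1], [0, 0, 2], [0, 0, 2], [0, 0, 2], [0, 0, 2], [0, 0, 0], [0, 0, -15], [0, 0, -55], [0, 0, -100], [0, 0, -135]], "dr": [[0, 0, 0], [0, 0, 0], [0, 0, 0], [0, 0, 0], [0, 0, 0], [0, 0, 0], [0, 0, 0], [0, 0, 0], [0, 0, 0], [0, 0, 0]], "jaw": [0, 0, 20, 28, 32, 34, 34, 34, 34, 34]}}

```text
t: 18.6
tcp_pos: [0.6247, -0.1991, 0.1712]
tcp_rot: [-3.138, -0.124, -0.004]
ft_force: [1.6, -0.0, -0.6]
finger_gap: 0.0288
```

```bash
python3 - <<'E'
from h import *
o=bot.get_obs(); im=snapshot("wrist")
cv2.imwrite("pics/w11b.png",cv2.resize(im,(800,600),interpolation=cv2.INTER_CUBIC))
st()
plan([.4115,.2321,.17],46.5)
E
```

```text
18.65 [ 0.628  -0.1997  0.1775] yaw 4.499244962771683 z [ 0.0127 -0.0014 -0.9999] gap 0.029154784633743033 F [ 1.4449 -0.7995  3.6758] q [ 0.4519  0.5234 -0.2938  1.6483  0.1736  0.9828 -1.3918]
t 18.65 travel [-182.  -447.5    4.2] dr [  0.4  -0.6 -42. ]
```

View pics/w11b.png

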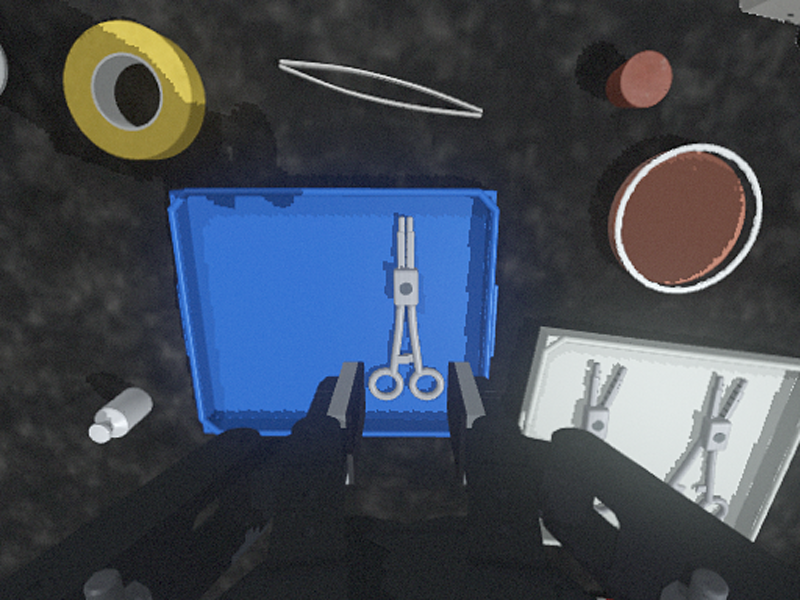

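```bash
python3 - <<'E'
from h import *
p=np.load("w1.npy");o={"tcp_pos":p[:3],"tcp_rot":p[3:]};C=cam("wrist",o)
for z in (0,.05,.08):print(ray(np.array([(231,208),(0,222)])*.64,z,C))
E
```

```text
[[0.5112 0.1723 0.    ]
 [0.5008 0.37   0.    ]]
[[0.5158 0.1529 0.05  ]
 [0.5068 0.3239 0.05  ]]
[[0.5185 0.1413 0.08  ]
 [0.5104 0.2962 0.08  ]]
```

Emit:
{"method": "jog_arm", "body": {"travel": [[-16, -38, 0], [-33, -81, 0], [-50, -124, 0], [-68, -168, 0], [-86, -212, 0], [-104, -256, 0], [-122, -300, 0], [-139, -342, 0], [-154, -378, 0], [-163, -402, 0]], "dr": [[0.4, -0.6, -4], [0.4, -0.6, -8], [0.4, -0.6, -12], [0.4, -0.6, -16], [0.4, -0.6, -20], [0.4, -0.6, -24], [0.4, -0.6, -28], [0.4, -0.6, -32], [0.4, -0.6, -36], [0.4, -0.6, -40]], "jaw": [34, 34, 34, 34, 34, 34, 34, 34, 34, 34]}}

```text
t: 19.65
tcp_pos: [0.4323, 0.1911, 0.1757]
tcp_rot: [-2.903, -1.199, -0.004]
ft_force: [0.2, 0.7, -0.3]
finger_gap: 0.0291
```

```bash
python3 - <<'E'
from h import *
st()
plan([.4115,.2321,.10],46.5)
E
```

```text
19.65 [0.4323 0.1911 0.1757] yaw 44.8801010190414 z [ 0.0022  0.0012 -1.    ] gap 0.029069397754462677 F [ 0.2401  0.6506 -0.2894] q [ 0.0215  0.2926 -0.6185  2.0576  0.2241  0.8534 -1.5124]
t 19.65 travel [ 14.  -43.8  75.7] dr [ 0.  -0.1 -1.6]
```

Balance front is at x ≈ 0.50+, clear. Approach clamp A.

Emit:
{"method": "jog_arm", "body": {"travel": [[8, -26, 10], [12, -38, 25], [14, -44, 42], [14, -44, 58], [14, -44, 68], [14, -44, 74], [14, -44, 76], [14, -44, 76], [14, -44, 76], [14, -44, 76]], "dr": [[0, 0, -1.6], [0, 0, -1.6], [0, 0, -1.6], [0, 0, -1.6], [0, 0, -1.6], [0, 0, -1.6], [0, 0, -1.6], [0, 0, -1.6], [0, 0, -1.6], [0, 0, -1.6]], "jaw": [34, 34, 34, 34, 34, 34, 34, 34, 34, 34]}}

```text
t: 20.65
tcp_pos: [0.4117, 0.2323, 0.1002]
tcp_rot: [-2.887, -1.239, -0.006]
ft_force: [-0.1, -0.1, 0.1]
finger_gap: 0.0286
```

```bash
python3 - <<'E'
from h import *
st()
o=bot.get_obs(); im=snapshot("wrist"); C=cam("wrist",o)
print(proj([[.4115,.2321,.011]],C)*800/512)
cv2.imwrite("pics/w12b.png",cv2.resize(im,(800,600),interpolation=cv2.INTER_CUBIC))
plan([.4115,.2321,.0265],46.5)
E
```

```text
20.65 [0.4117 0.2323 0.1002] yaw 46.45671930438948 z [ 0.0032  0.0016 -1.    ] gap 0.028619044609486517 F [-0.0698 -0.1469  0.1174] q [-0.1263  0.4132 -0.5799  2.1226  0.352   0.6948 -1.7007]
[[405.6091 323.7128]]
t 20.7 travel [-0.5 -0.1 73.7] dr [ 0.1 -0.2 -0. ]
```

View pics/w12b.png

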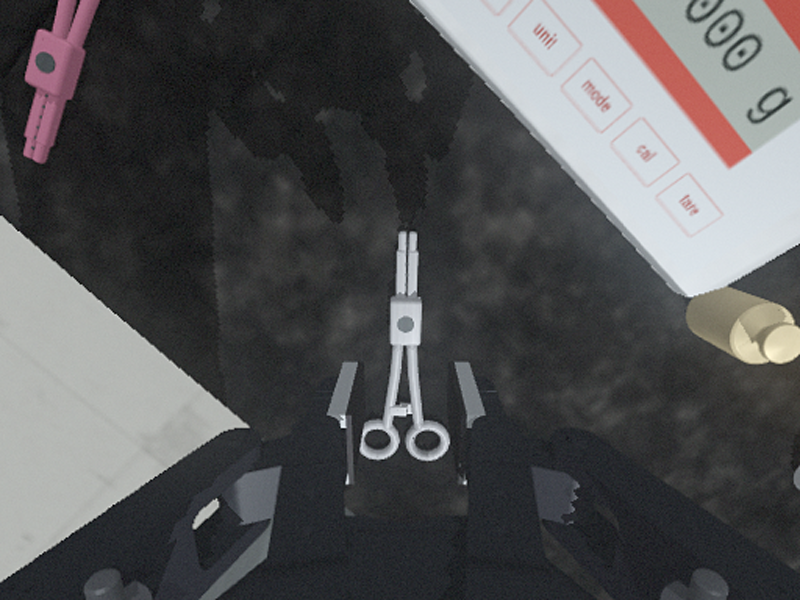

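Pin at (405,324), predicted (405.6,323.7); aligned, steel-coloured (the pink one is at (50,65)). Grasp.

Emit:
{"method": "jog_arm", "body": {"travel": [[0, 0, 20], [0, 0, 40], [0, 0, 55], [0, 0, 65], [0, 0, 71], [0, 0, 74], [0, 0, 74], [0, 0, 74], [0, 0, 74], [0, 0, 74]], "dr": [[0, 0, 0], [0, 0, 0], [0, 0, 0], [0, 0, 0], [0, 0, 0], [0, 0, 0], [0, 0, 0], [0, 0, 0], [0, 0, 0], [0, 0, 0]], "jaw": [34, 34, 34, 34, 34, 34, 34, 20, 5, 0], "grip_force": 35}}

```text
t: 21.7
tcp_pos: [0.4123, 0.2327, 0.0268]
tcp_rot: [-2.887, -1.239, -0.007]
ft_force: [-0.5, -0.3, 3.9]
finger_gap: 0.0147
```

```bash
python3 - <<'E'
from h import *
st()
plan([.616,-.109,.18],4.3)
E
```

```text
21.7 [0.4123 0.2327 0.0268] yaw 46.45935979556239 z [ 0.0042  0.0021 -1.    ] gap 0.014725453768004299 F [-0.4746 -0.2819  3.9086] q [-0.2157  0.5364 -0.4808  2.1639  0.4801  0.5392 -1.8163]
t 21.7 travel [-106.7  383.3 -153.1] dr [-0.  -0.3 42.2]
```

Emit:
{"method": "jog_arm", "body": {"travel": [[0, 0, 0], [0, 0, -8], [0, 0, -35], [0, 0, -75], [-3, 10, -115], [-9, 32, -143], [-18, 65, -153], [-30, 106, -153], [-42, 150, -153], [-53, 190, -153]], "dr": [[0, 0, 0], [0, 0, 0], [0, 0, 0], [0, 0, 0], [0, 0, 3], [0, 0, 7], [0, 0, 11], [0, 0, 15], [0, 0, 19], [0, 0, 23]], "jaw": [0, 0, 0, 0, 0, 0, 0, 0, 0, 0], "grip_force": 40}}

```text
t: 22.7
tcp_pos: [0.5135, 0.061, 0.1806]
tcp_rot: [-3.076, -0.633, -0.008]
ft_force: [0.3, 1.0, -0.4]
finger_gap: 0.0144
```

```bash
python3 - <<'E'
from h import *
st()
plan([.616,-.109,.10],4.3)
E
```

```text
22.7 [0.5135 0.061  0.1806] yaw 23.271910196795556 z [ 0.0051  0.0018 -1.    ] gap 0.014395097782554206 F [ 0.3296  0.9793 -0.3563] q [ 0.195   0.333  -0.4798  1.9655  0.1961  0.8825 -1.5514]
t 22.7 travel [ 26.6 196.6  80.8] dr [-0.  -0.3 19. ]
```

Emit:
{"method": "jog_arm", "body": {"travel": [[6, 42, 0], [12, 86, 0], [17, 125, 0], [21, 157, 5], [25, 180, 18], [26, 192, 36], [27, 196, 54], [27, 197, 68], [27, 197, 77], [27, 197, 80]], "dr": [[0, 0, 4], [0, 0, 8], [0, 0, 12], [0, 0, 16], [0, 0, 19], [0, 0, 19], [0, 0, 19], [0, 0, 19], [0, 0, 19], [0, 0, 19]], "jaw": [0, 0, 0, 0, 0, 0, 0, 0, 0, 0]}}

```text
t: 23.7
tcp_pos: [0.6158, -0.1085, 0.0999]
tcp_rot: [-3.137, -0.118, -0.005]
ft_force: [-0.6, 0.3, -0.2]
finger_gap: 0.0147
```

```bash
python3 - <<'E'
from h import *
st()
plan([.616,-.109,.030],4.3)
E
```

```text
23.7 [ 0.6158 -0.1085  0.0999] yaw 4.318470118663019 z [ 0.0033  0.0025 -1.    ] gap 0.014717573872516487 F [-0.5524  0.3163 -0.218 ] q [ 0.3314  0.5715 -0.3076  1.7815  0.2223  0.8195 -1.5776]
t 23.7 travel [-0.   0.7 69.9] dr [-0.1 -0.2  0. ]
```

Emit:
{"method": "jog_arm", "body": {"travel": [[0, 0, 18], [0, 0, 36], [0, 0, 50], [0, 0, 58], [0, 0, 64], [0, 0, 68], [0, 0, 70], [0, 0, 70], [0, 0, 70], [0, 0, 70]], "dr": [[0, 0, 0], [0, 0, 0], [0, 0, 0], [0, 0, 0], [0, 0, 0], [0, 0, 0], [0, 0, 0], [0, 0, 0], [0, 0, 0], [0, 0, 0]], "jaw": [0, 0, 0, 0, 0, 0, 0, 0, 0, 0]}}

```text
t: 24.7
tcp_pos: [0.6162, -0.1084, 0.0302]
tcp_rot: [-3.137, -0.118, -0.006]
ft_force: [-0.4, 0.9, -0.8]
finger_gap: 0.0144
```

Emit:
{"method": "jog_arm", "body": {"travel": [[0, 0, 0], [0, 0, 0], [0, 0, 0], [0, 0, 0], [0, 0, -15], [0, 0, -55], [0, 0, -100], [0, 0, -140], [0, 0, -165], [0, 0, -170]], "dr": [[0, 0, 0], [0, 0, 0], [0, 0, 0], [0, 0, 0], [0, 0, 0], [0, 0, 0], [0, 0, 0], [0, 0, 0], [0, 0, 0], [0, 0, 0]], "jaw": [20, 28, 32, 34, 34, 34, 34, 34, 34, 34]}}

```text
t: 25.7
tcp_pos: [0.6177, -0.1088, 0.2055]
tcp_rot: [-3.139, -0.118, -0.019]
ft_force: [1.4, -0.0, 0.5]
finger_gap: 0.0291
```

```bash
python3 - <<'E'
from h import *
st()
o=bot.get_obs(); im=snapshot("wrist");np.save("w13.npy",np.r_[o["tcp_pos"],o["tcp_rot"]])
cv2.imwrite("pics/w13b.png",cv2.resize(im,(800,600),interpolation=cv2.INTER_CUBIC))
plan([.48,-.28,.26],0)
E
```

```text
25.7 [ 0.6177 -0.1088  0.2055] yaw 4.315053553629418 z [ 0.0123  0.0011 -0.9999] gap 0.029136074778577194 F [ 1.4047 -0.0466  0.5301] q [ 0.3579  0.4523 -0.3396  1.699   0.171   1.0072 -1.5355]
t 25.75 travel [-148.8  160.4  -57.7] dr [-0.1 -0.6  4.3]
```

View pics/w13b.png

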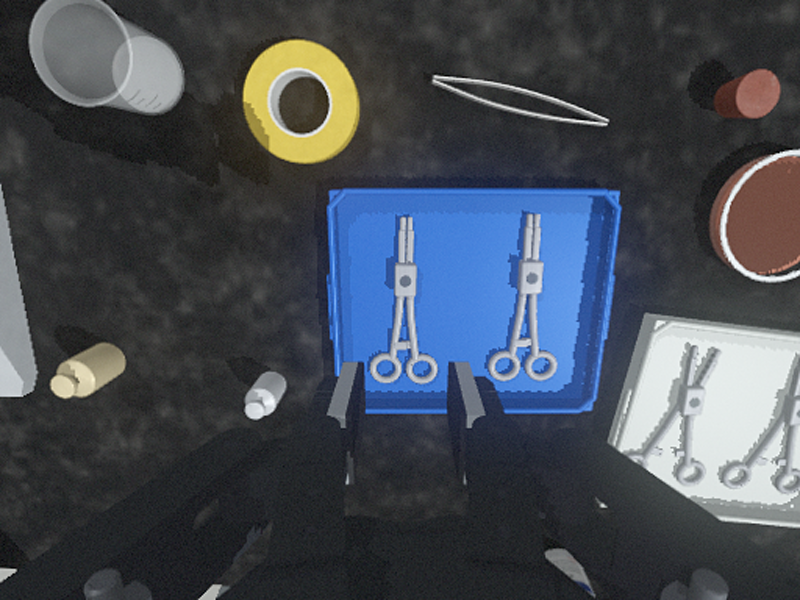

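Emit:
{"method": "jog_arm", "body": {"travel": [[-20, 25, -20], [-45, 55, -45], [-70, 90, -60], [-95, 125, -60], [-120, 160, -60], [-145, 195, -60], [-165, 220, -60], [-178, 234, -60], [-182, 238, -60], [-182, 238, -60]], "dr": [[0, 0, 0], [0, 0, 2], [0, -0.5, 4], [0, -0.5, 4], [0, -0.5, 4], [0, -0.5, 4], [0, -0.5, 4], [0, -0.5, 4], [0, -0.5, 4], [0, -0.5, 4]], "jaw": [34, 34, 34, 34, 34, 34, 34, 34, 34, 34]}}

```text
t: 26.75
tcp_pos: [0.452, -0.3598, 0.2609]
tcp_rot: [-3.139, -0.007, 0.001]
ft_force: [-0.1, 0.3, 0.6]
finger_gap: 0.0285
```

```bash
python3 - <<'E'
from h import *
st()
o=bot.get_obs(); im=snapshot("wrist");np.save("w14.npy",np.r_[o["tcp_pos"],o["tcp_rot"]]);cv2.imwrite("pics/w14.png",im)
cv2.imwrite("pics/w14b.png",cv2.resize(im,(800,600),interpolation=cv2.INTER_CUBIC))
t=snapshot("top");cv2.imwrite("pics/top1.png",cv2.resize(t,(800,600),interpolation=cv2.INTER_CUBIC))
E
```

```text
26.75 [ 0.452  -0.3598  0.2609] yaw 0.24536478459649394 z [-0.0006  0.0024 -1.    ] gap 0.02852569216002678 F [-0.1182  0.2869  0.6233] q [ 0.79    0.3171 -0.2399  1.75    0.0819  1.0861 -1.0432]
```

View pics/w14b.png

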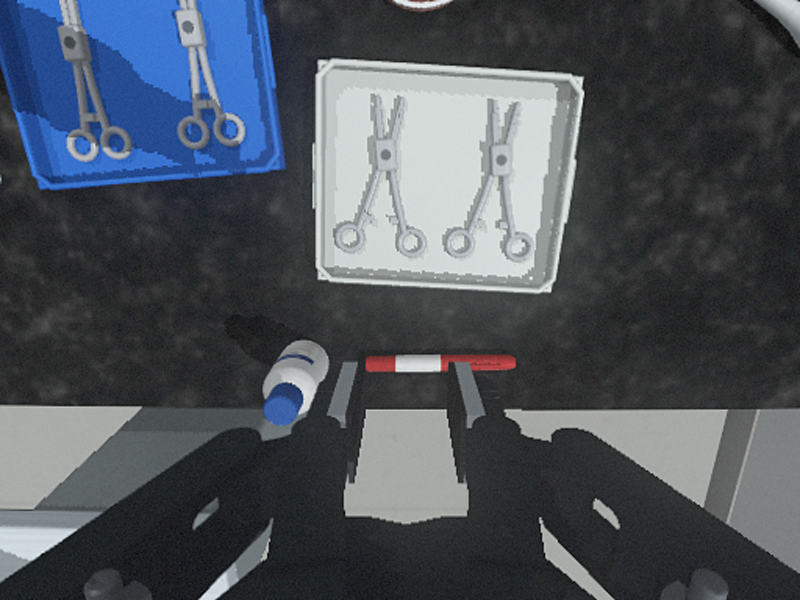

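View pics/top1.png

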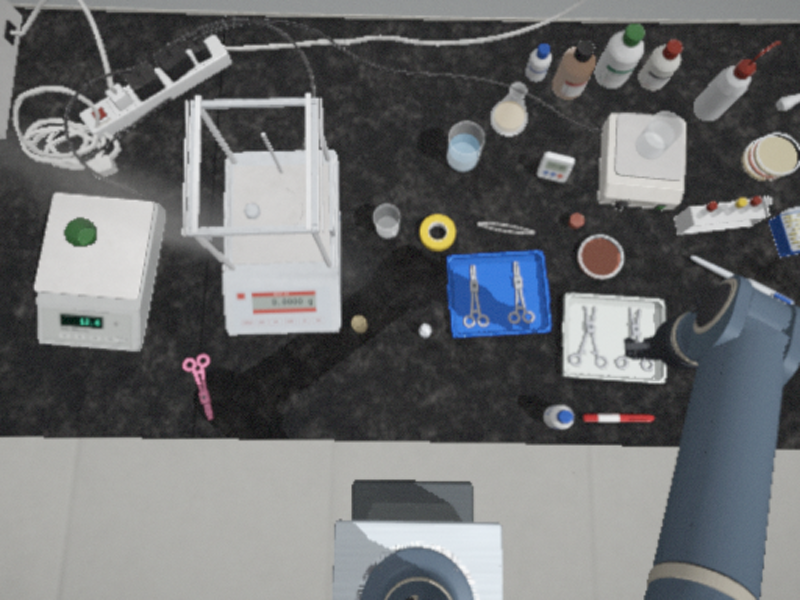

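```bash
python3 - <<'E'
from h import *
p=np.load("w14.npy");o={"tcp_pos":p[:3],"tcp_rot":p[3:]};C=cam("wrist",o)
def tf(P,c,y):
    y=np.radians(y);d=P[:,:2]-c;return np.c_[d@[np.cos(y),np.sin(y)],d@[-np.sin(y),np.cos(y)]].round(3).tolist()
print("white lock,tip x2",tf(ray(np.array([(386,155),(374,96),(501,160),(491,101)])*.64,.012,C),[.512,-.387],-3))
p=np.load("w13.npy");o={"tcp_pos":p[:3],"tcp_rot":p[3:]};C=cam("wrist",o)
print("blue",tf(ray(np.array([(405,281),(402,218),(531,279),(528,214)])*.64,.012,C),[.5996,-.1557],4.3))
bot.finish_job()
E
```

```text
white lock,tip x2 [[0.019, 0.045], [0.062, 0.056], [0.021, -0.045], [0.063, -0.033]]
blue [[0.018, 0.046], [0.063, 0.049], [0.02, -0.044], [0.066, -0.039]]
the job is handed in; nothing more can be done
```

I sorted all four clamps and handed the job in at about 27 s of the 72 s allowed. The two shut clamps are in the blue tray and the two open ones are in the white tray. Each was gripped across its box lock and laid with its jaws pointing away from the robot.

**Final positions:** the last wrist pictures give these in each tray's frame. All are within the limits.

| Tray | Lock x (mm) | Lock y (mm) | Tip x (mm) |
|---|---|---|---|
| Blue, left | 18 | 46 | 63 |
| Blue, right | 20 | -44 | 66 |
| White, left | 19 | 45 | 62 |
| White, right | 21 | -45 | 63 |

**Clamp states:** the pictures show the shut pair still shut and the open pair still open. All four appear to lie flat on the tray floor with their rings clear of the walls. I judged state and flatness by eye and did not measure the hinge angles or tilt.

**Bystanders and pink clamp:** nothing had moved visibly in the final overhead picture, and the pink look-alike was left alone.

**Disagreement:** the first wrist picture gave the right-hand shut clamp's angle about 4° off. I corrected it from the close view before gripping. No check failed.

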